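# Pack a gift flacon for posting

## Robot

A 7-joint arm with a two-finger parallel gripper is mounted at the origin on the work surface. World frame = base frame: x ahead of the robot, y to its left, z up, the work surface at z = 0. Lengths are in m, angles in rad, forces in N, time in s.
With the tool pointing down it reaches from about 0.4 to 0.85 m from the base axis. Payload 10.4 kg.
Tool frame: the origin (TCP) lies on the mounting face of the last link; the fingertips stand 173 mm ahead of it and the grasp point (between the pads) lies 155 mm ahead of it (manip.tip_extent is the distance from the TCP to the fingertips, in m); z points along the fingers, y is the line along which they close (so a half turn about z gives the same grasp; the last joint's range is limited). The gripper opens to 85 mm and grips with 20 to 120 N. Pads are 22 mm wide; open, the fingers measure 114 mm over their backs; the gripper's body (76 mm by 85 mm) begins 54 mm behind the grasp point. The pads swing forward as they close: fully open they stand 13 mm farther back than shut.
Start: joints at [-1.289, 0.332, -0.065, 1.46, 0.022, 1.35, -0.088], TCP at [0.188, 0.596, 0.405] pointing down, gripper open.
Joint ranges: [-2.6, 2.6], [-0.5, 2.12], [-1.47, 1.34], [0.16, 2.42], [-1.27, 4.41], [0.06, 2.06], [-2.6, 2.6]. Speed limits (rad/s): [2.22, 2.22, 2.79, 2.79, 3.14, 3.14, 3.14].

## Interface

Orientations are given as a unit quaternion [x, y, z, w].
In Python, from workcell import manip gives the robot as it stands.
- The arm moves only by the tool move_arm, never from a script. Its argument "plan" is one flat list of numbers, 7 for each row, row after row: the turn, a rotation vector about the tool's x, y, z in rad, then the shift along the tool's x, y, z in m, then the finger opening in m, from 0 to 0.0854. In form: [ax, ay, az, dx, dy, dz, gripper, ax, ay, az, dx, dy, dz, gripper, ...]. A call has 1 to 12 rows; each row is the pose to reach, as a shift and turn from the pose commanded when the call began, along the tool's axes at that moment; what a row does not reach only later rows make up. A row lasts 1/8 s, in which the tool goes at most 62.5 mm and 10.7 degrees, less where a joint would pass 70% of its speed; a pose out of reach is approached as far as the arm can. A call with a gripper value outside its range is refused whole. The fingers move at their own pace and stop on an object; "squeeze" is the grip in N (left out, the last holds). Time passes only in rows, so rows that repeat a pose let the fingers close. It gives the time, the measured TCP pose, the force, the opening and the grip force at its end, in the units of the state.
- manip.get_obs(): the state, without advancing time (a new reading comes with each control period).
- manip.camera(name): name is "scene" or "top" or "wrist"; returns a dict with "color" (480x640x3 uint8, red, green, blue), "fx", "fy", "cx", "cy" (pixels), "cam_to_world" (4x4, takes a point from camera to world coordinates); the wrist camera has in their place "mount" (4x4, takes a point from camera to tool coordinates, whose origin is the TCP and whose axes are the flange's). Camera axes: x right, y down, z forward; pixel columns grow to the right and rows downward; lengths in m; the calibration is good to about 2 mm. A picture is of the moment at which its call begins: read the wrist's pose just before it. There is no depth.
- manip.hand_in(): hands the job in; it is judged then, once.
Trained networks look in a picture, given as the dict that the camera call returned (one of the last four; its "shot" number tells which), for a name from the list of things; names that differ only in an ending like _2 or _b are one class to them, and where a whole thing is asked for, a point or a joint stands for the part that bears it (a point fixed in the world has none). Each returns a list of dicts, best first, with "conf" (0 to 1); they miss things now and then, are a little off and sometimes report something else, mostly with a low value. They report only what shows in the picture. A call takes as long as a camera call. They do not tell look-alikes from the thing itself.
- manip.look_for(picture, label): "position" ([x, y, z] in m, in the coordinates of the camera as it stood for that picture, good to about 4 mm: the middle of the surface that is visible of it).
- manip.silhouettes(picture, label): "pixels" (480x640 bool, what is visible of it).
- manip.tip_of(picture, label): "position" ([x, y, z] in m, in the coordinates of the camera as it stood for that picture, good to about 4 mm: a listed point, or the origin of a listed thing).
The state is a dict: "clock": time; "joint_pos": joint angles; "joint_velocities": joint speeds; "tau": joint torques, N m; "position": TCP position; "ee_rot": TCP orientation; "ft_force": force on the tool from outside, world axes, zero at the start; "torque": the same for the moment, N m; "grip_width": opening from 0.0 (shut) to 1.0 (fully open); "grasp_force": force on a finger pad.
Only numpy, scipy, OpenCV 4.12 (cv2) and the standard library are available. Lean on these libraries where they do the work, as an engineer would, in place of code of your own. Each camera call takes 0.05 s, during which the arm holds its last target. There are 200 camera calls.

## Task

Pack the order: lay the flat glass flacon flat in the card tray, slide the loaded tray into the gift case until its end panel is flush with the mouth, then lay the filled case right way up flat on the bottom of the parcel box and shut the parcel's lid. Leave the jar, the mug and the lotion bottle where they are.

Things in the scene. Friction and masses are not known exactly. Their poses are not given: they have to be found in the camera images.
- flacon_center (a point): Centre of the flat glass scent flacon, loose, 130 g, lying flat: 80 mm long (x), 38 wide (y), 24 thick (z); this point is 12 mm above its underside. The rectangular glass body takes x -40 to +20 mm, then a neck and a round black cap (22 mm across) to x +40. Grip it across the 38 mm, best at x -10. Either way round fits the tray. Flacon and jar may have swapped places.
- tray_center (a point): Centre of the loose card tray (80 g), 6 mm above its underside. 109 mm long (x), 50 wide (y); floor 3 thick; side walls and +x end wall 12 high, 3 thick; free room inside 97 x 44 mm about x 0. End panel at its -x end: 5 thick, 50 wide, 29 high. The +x end enters the case first, its corners bevelled over 8 mm to 42 mm width. The side walls can be pinched across the 50 mm.
- case_center (a point): Centre of the loose rigid card gift case (120 g), 19.5 mm above its underside: 112 mm long (x), 60 wide (y), 39 high, walls 3; open only at its -x end (mouth at x -56). Inside 54 wide, 33 high, 109 deep, inner floor 3 mm above the underside. Stands with its closed +x end against the wooden stop. With the tray flush, the tray's centre is at x -1.5. Grip it across the 60 mm.
- stop: U-shaped wooden stop fixed to the table, holding the case against a push along its +x. Its origin is on the table under the case's centre (within 1 mm), its axes those of the case. Back block at x 57 to 73 mm, 92 mm wide, 30 mm high; two side cheeks 14 mm high at x 31 to 58 mm, y +-32 to +-45 mm.
- parcel_in (a point): Centre of the inner floor of the parcel box, fixed to the table, an open card box 175 (x) by 195 (y) mm outside and 65 mm high, walls and floor 5 mm (this point is 5 mm above the table). z is up; the lid is hinged along the top of its +x wall (x +87.5 mm, 65.5 mm above the table).
- lid (a joint): Angle of the parcel's lid in rad: 0 shut (lying on the box), 1.57 upright, stop at 1.75; it starts upright or thereabouts. The lid is a flat panel 175 mm long from the hinge, 195 mm wide, 5 mm thick, without a handle. It stays where it is left above about 1.3 rad, and falls shut by itself when pushed towards the box below about 1.2 rad.
- lid_edge (a point): Middle of the lid's free edge, 175 mm from the hinge; its x points from the free edge to the hinge, y along the edge.
- jar: Bystander: low round cream jar, 56 mm across, 46 mm high, loose; origin at its underside.
- mug: Bystander: white mug, 72 mm across, 85 mm high, loose; origin at its underside.
- bottle: Bystander: white lotion bottle, 50 mm across, 120 mm high, loose; origin at its underside.
Mind the look-alikes: they are no part of the job. Leave any green, purple or yellow look-alike of the part that bears case_center alone.

How it is judged:
On the way, in this order (a step that is already met when the one before it is completed fails the run):
1. the flacon lies flat in the tray (x of flacon_center in the frame of tray_center between -0.02 and 0.02 m and y of flacon_center in the frame of tray_center between -0.01 and 0.01 m and z of flacon_center in the frame of tray_center between 0.004 and 0.013 m and angle between the z axis of flacon_center and the z axis of tray_center, either way round below 0.12 rad), for 0.2 s.
2. the tray, with the flacon in it, is slid home in the case (all of step 1 and x of tray_center in the frame of case_center between -0.0055 and 0.005 m and y of tray_center in the frame of case_center between -0.005 and 0.005 m and z of tray_center in the frame of case_center between -0.013 and -0.004 m and angle between the x axis of tray_center and the x axis of case_center, either way round below 0.1 rad), for 0.2 s.
3. the filled case lies flat, right way up, on the floor of the parcel box (all of step 2 and x of case_center in the frame of parcel_in between -0.07 and 0.07 m and y of case_center in the frame of parcel_in between -0.08 and 0.08 m and z of case_center in the frame of parcel_in between 0.014 and 0.024 m and angle between case_center's own z axis and vertical below 0.1 rad), for 0.2 s.
At the end, for the whole second after the job is handed in: The flacon lies flat in the tray (within 20 mm of its middle along it), the tray is in the case with its end panel within 4 mm of flush with the mouth, the case lies right way up (within 0.1 rad) on the floor of the parcel box, and the lid is shut (below 0.06 rad) (all of step 3 and value of joint lid below 0.06 rad); the robot touches nothing.
It fails at once if the jar is pushed more than 30 mm from its place (distance of jar from where it was at the start of the episode above 0.03 m).
It fails at once if the mug is pushed more than 30 mm from its place (distance of mug from where it was at the start of the episode above 0.03 m).
It fails at once if the bottle is pushed more than 30 mm from its place (distance of bottle from where it was at the start of the episode above 0.03 m).
It also fails if it takes over 72 s, if anything falls off the work surface, if the arm or the gripper's body presses on something with over 40 N, if the wrist force passes 120 N, or if a joint passes its speed limit or range.

## Working session

There is one attempt and no reset: what is moved stays moved. The work goes in short steps, Python scripts to look and compute and a tool call to move; the robot and the scene stay as the last step left them, time stands still between calls to the robot, and variables do not carry over. Pictures are saved under pics/ and viewed, at most 10 in all, crops included, and the job is handed in when it is done.

Besides the shell and the picture viewer there is one more tool, called after "Emit:" by a JSON object that holds its "fn" and its "kwargs". move_arm: Moves the arm, as the interface text tells. Its arguments: {"type":"object","properties":{"plan":{"type":"array","items":{"type":"number"}},"squeeze":{"type":"number"}},"required":["plan"]}

```bash
mkdir -p pics; ls
cat > h.py <<'E'
import numpy as np, cv2
from scipy.spatial.transform import Rotation as R
from workcell import manip
def cam(n):
    o=manip.get_obs(); p=manip.camera(n)
    if 'cam_to_world' in p: T=np.array(p['cam_to_world'])
    else:
        W=np.eye(4); W[:3,:3]=R.from_quat(o['ee_rot']).as_matrix(); W[:3,3]=o['position']
        T=W@np.array(p['mount'])
    return p,T
def save(p,f): cv2.imwrite('pics/'+f,p['color'][:,:,::-1])
def w(T,x): return (T@np.append(x,1))[:3]
def px(p,T,u,v,z):
    d=T[:3,:3]@np.array([(u-p['cx'])/p['fx'],(v-p['cy'])/p['fy'],1]); c=T[:3,3]
    return c+d*(z-c[2])/d[2]
def proj(p,T,X):
    q=np.linalg.inv(T)@np.append(X,1); return [p['fx']*q[0]/q[2]+p['cx'],p['fy']*q[1]/q[2]+p['cy']]
E
python3 - <<'E'
from h import *
np.set_printoptions(precision=3,suppress=True)
for n in ['top','scene']:
    p,T=cam(n); save(p,n+'0.png'); print(n,T.tolist() if 0 else T[:3,3])
    for l in ['flacon_center','tray_center','case_center','stop','parcel_in','lid_edge','jar','mug','bottle']:
        for r in manip.tip_of(p,l)[:4]:
            x=w(T,r['position']); print(l,round(r['conf'],2),x,np.round(proj(p,T,x)))
print(manip.get_obs(), manip.tip_extent)
E
```

```text
pics
top [ 0.288 -0.098  1.313]
flacon_center 0.87 [0.628 0.092 0.008] [253. 203.]
tray_center 0.71 [ 0.466 -0.032  0.005] [295. 260.]
tray_center 0.34 [0.803 0.03  0.002] [276. 146.]
case_center 0.93 [ 0.44  -0.457  0.021] [451. 271.]
case_center 0.88 [ 0.264 -0.352  0.021] [415. 336.]
case_center 0.86 [ 0.344 -0.586  0.018] [501. 307.]
case_center 0.73 [0.627 0.094 0.012] [252. 203.]
parcel_in 0.97 [0.461 0.276 0.004] [185. 261.]
lid_edge 0.84 [0.55  0.333 0.245] [134. 209.]
jar 0.63 [ 0.614 -0.087  0.003] [316. 209.]
jar 0.56 [ 0.805  0.028 -0.003] [277. 146.]
mug 0.62 [0.805 0.031 0.   ] [276. 145.]
mug 0.55 [0.549 0.333 0.242] [134. 210.]
bottle 0.65 [ 0.768 -0.129  0.   ] [331. 158.]
scene [ 1.302 -1.012  0.966]
flacon_center 0.64 [0.628 0.093 0.013] [389. 230.]
tray_center 0.62 [ 0.464 -0.03   0.008] [314. 227.]
tray_center 0.42 [0.63  0.091 0.016] [390. 229.]
tray_center 0.42 [0.547 0.332 0.237] [423. 116.]
case_center 0.75 [ 0.608 -0.485  0.019] [223. 344.]
case_center 0.75 [ 0.268 -0.35   0.021] [173. 247.]
case_center 0.75 [ 0.344 -0.593  0.02 ] [107. 311.]
case_center 0.74 [ 0.444 -0.458  0.02 ] [184. 301.]
stop 0.67 [ 0.566 -0.318  0.007] [265. 299.]
stop 0.31 [0.463 0.277 0.006] [380. 183.]
parcel_in 0.95 [0.463 0.275 0.009] [379. 182.]
lid_edge 0.91 [0.549 0.331 0.239] [424. 115.]
jar 0.93 [ 0.612 -0.084  0.001] [343. 262.]
mug 0.75 [0.801 0.033 0.   ] [431. 273.]
bottle 0.93 [ 0.772 -0.127 -0.   ] [384. 300.]
{'clock': 1.0, 'joint_pos': array([-1.289,  0.332, -0.065,  1.46 ,  0.022,  1.35 , -0.088]), 'joint_velocities': array([ 0.002, -0.001, -0.   , -0.001,  0.   , -0.002,  0.001]), 'tau': array([  0.001, -62.523,   0.049, -39.181,   0.016,   0.002,  -0.   ]), 'position': array([0.188, 0.596, 0.405]), 'ee_rot': array([0.152, 0.988, 0.   , 0.   ]), 'ft_force': array([ 0.68 ,  0.214, -0.265]), 'torque': array([-0.002,  0.   , -0.016]), 'grasp_force': 0.0, 'grip_width': 1.0017649618800537} 0.1734
```

View pics/top0.png

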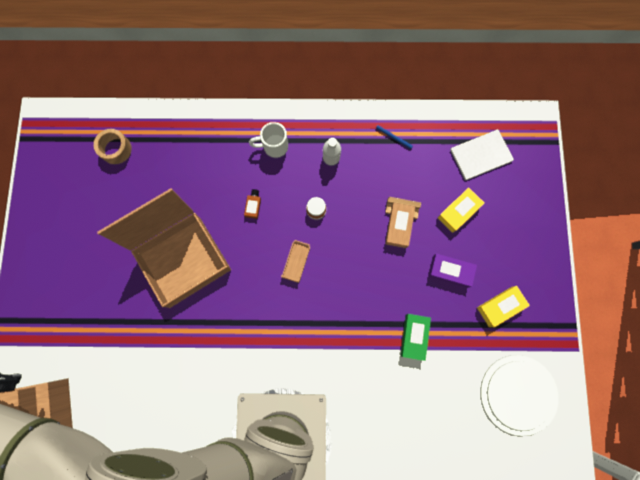

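View pics/scene0.png

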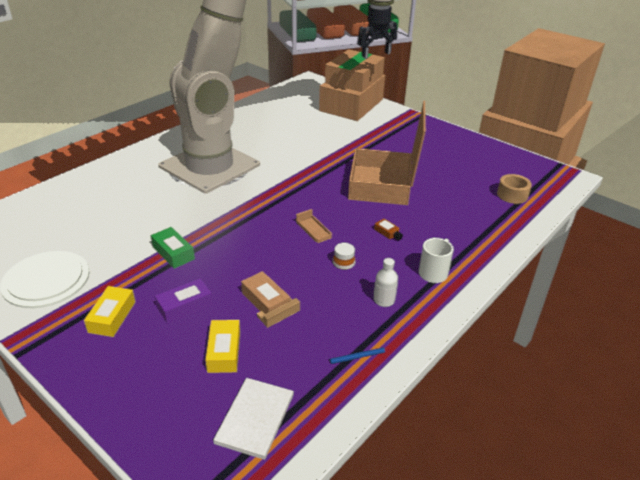

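```bash
cat >> h.py <<'E'
def goal(xy,z,yaw,gz=0.155):
    """rows to put grasp point at xy,z tool down with tool y axis at yaw (mod pi)"""
    o=manip.get_obs(); M=R.from_quat(o['ee_rot']); 
    def tgt(a):
        y=np.array([np.cos(a),np.sin(a),0]); zz=np.array([0,0,-1.]); return R.from_matrix(np.c_[np.cross(y,zz),y,zz])
    best=min((( M.inv()*tgt(a)).as_rotvec() for a in (yaw,yaw+np.pi)),key=np.linalg.norm)
    alt=max((( M.inv()*tgt(a)).as_rotvec() for a in (yaw,yaw+np.pi)),key=np.linalg.norm)
    d=M.inv().apply(np.array([xy[0],xy[1],z+gz])-o['position'])
    print('rot',np.round(best,3),'alt',np.round(alt,3),'shift',np.round(d,4),'rows',round(np.linalg.norm(d)/.0625,1),round(np.linalg.norm(best)/.187,1),'j7',o['joint_pos'][6].round(2))
E
python3 - <<'E'
from h import *
np.set_printoptions(precision=3,suppress=True)
p,T=cam('top'); cv2.imwrite('pics/crop.png',cv2.resize(p['color'][170:320,230:430,::-1],(800,600),interpolation=cv2.INTER_CUBIC))
q,_=cam('wrist'); print(q['mount'],q['fx'])
goal((0.55,0.0),0.25,1.57)
E
```

```text
[[ 0.    -0.964 -0.267  0.069]
 [ 1.    -0.     0.001  0.001]
 [-0.001 -0.267  0.964  0.03 ]
 [ 0.     0.     0.     1.   ]] 425.24255469333156
rot [ 0.    -0.    -0.304] alt [-0.    -0.     2.838] shift [-0.525 -0.46  -0.   ] rows 11.2 1.6 j7 -0.09
```

View pics/crop.png

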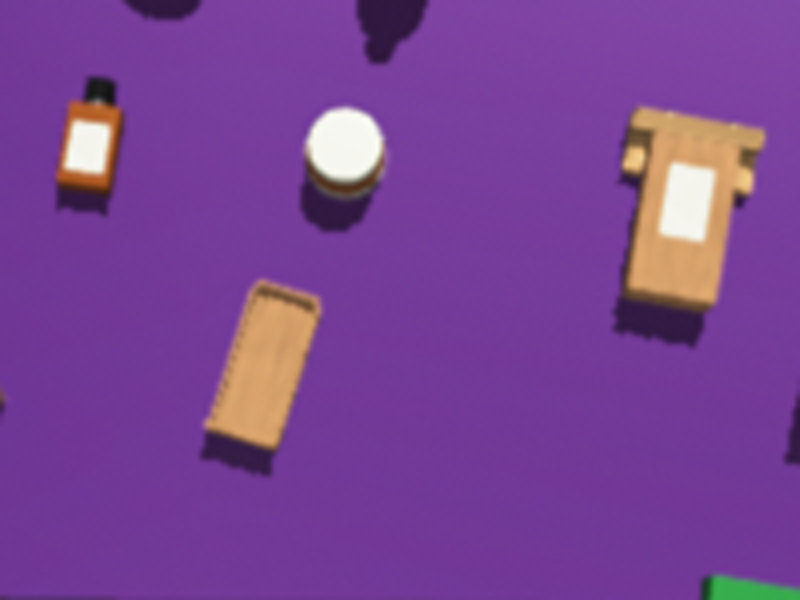

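Emit:
{"fn": "move_arm", "kwargs": {"plan": [0, 0, -0.1, -0.1, -0.2, -0.03, 0.0854, 0, 0, -0.304, -0.5, -0.44, 0, 0.0854, 0, 0, -0.304, -0.5, -0.44, 0, 0.0854, 0, 0, -0.304, -0.5, -0.44, 0, 0.0854, 0, 0, -0.304, -0.5, -0.44, 0, 0.0854, 0, 0, -0.304, -0.5, -0.44, 0, 0.0854, 0, 0, -0.304, -0.5, -0.44, 0, 0.0854, 0, 0, -0.304, -0.5, -0.44, 0, 0.0854, 0, 0, -0.304, -0.5, -0.44, 0, 0.0854, 0, 0, -0.304, -0.5, -0.44, 0, 0.0854, 0, 0, -0.304, -0.5, -0.44, 0, 0.0854, 0, 0, -0.304, -0.5, -0.44, 0, 0.0854]}}

```text
clock: 2.6
position: [0.5335, 0.0226, 0.4047]
ee_rot: [0.004, 1.0, -0.001, 0.0]
ft_force: [-0.4, 0.2, 0.1]
grip_width: 0.994
grasp_force: 0.0
```

```bash
cat >> h.py <<'E'
def sil(p,T,l,z,near=None):
    for r in manip.silhouettes(p,l):
        ys,xs=np.nonzero(r['pixels'])
        if len(xs)<30: continue
        P=np.array([px(p,T,u,v,z)[:2] for u,v in zip(xs,ys)])
        (c,s,a)=cv2.minAreaRect((P*1000).astype(np.float32))
        if s[0]<s[1]: s=s[::-1]; a+=90
        a=(a+90)%180-90
        print('sil',l,round(r['conf'],2),'mean',P.mean(0).round(4),'rect c',np.round(c,1),'size',np.round(s,1),'long yaw rad',round(np.radians(a),3))
def tips(p,T,l):
    for r in manip.tip_of(p,l)[:3]: x=w(T,r['position']); print('tip',l,round(r['conf'],2),x.round(4),np.round(proj(p,T,x)))
E
python3 - <<'E'
from h import *
p,T=cam('wrist'); save(p,'w1.png')
for l,z in [('flacon_center',.022),('tray_center',.012),('jar',.046)]: tips(p,T,l); sil(p,T,l,z)
E
```

```text
tip flacon_center 0.81 [0.6279 0.095  0.0128] [399. 306.]
sil flacon_center 0.65 mean [0.6189 0.0941] rect c [624.2  93.6] size [85.7 42.3] long yaw rad -0.11
tip tray_center 0.63 [ 0.4632 -0.0334  0.0084] [252. 121.]
sil tray_center 0.91 mean [ 0.4625 -0.0283] rect c [464.6 -30.1] size [111.5  54.2] long yaw rad -0.279
tip jar 0.65 [ 0.6156 -0.0848 -0.0007] [207. 289.]
sil jar 0.67 mean [ 0.6008 -0.0736] rect c [601.9 -73.9] size [61.1 51.4] long yaw rad -0.808
```

View pics/w1.png

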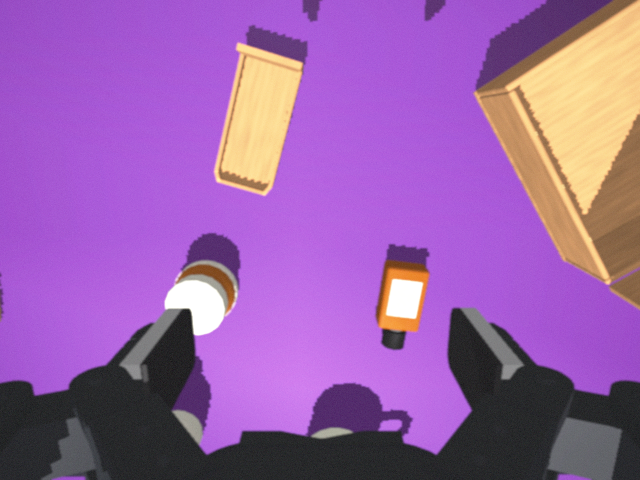

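Run:
```python
from h import *
goal((.628-.0099,.0945+.0013),.184-.155,1.57-.13)
```

```text
rot [0.001 0.    0.132] alt [-0.00e+00  1.00e-03 -3.01e+00] shift [-0.086   0.0681  0.2208] rows 3.9 0.7 j7 1.49
```

Emit:
{"fn": "move_arm", "kwargs": {"plan": [0, 0, 0.132, -0.086, 0.068, 0.05, 0.075, 0, 0, 0.132, -0.086, 0.068, 0.12, 0.075, 0, 0, 0.132, -0.086, 0.068, 0.16, 0.075, 0, 0, 0.132, -0.086, 0.068, 0.19, 0.075, 0, 0, 0.132, -0.086, 0.068, 0.2205, 0.075, 0, 0, 0.132, -0.086, 0.068, 0.2205, 0.06, 0, 0, 0.132, -0.086, 0.068, 0.2205, 0.03, 0, 0, 0.132, -0.086, 0.068, 0.2205, 0.03, 0, 0, 0.132, -0.086, 0.068, 0.2205, 0.03, 0, 0, 0.132, -0.086, 0.068, 0.2205, 0.03], "squeeze": 35}}

```text
clock: 4.2
position: [0.6193, 0.0946, 0.1864]
ee_rot: [0.066, 0.998, 0.001, 0.001]
ft_force: [-1.8, 0.4, 7.8]
grip_width: 0.433
grasp_force: 36.9
```

Emit:
{"fn": "move_arm", "kwargs": {"plan": [0, 0, 0, 0, 0, -0.03, 0.03, 0, 0, 0, 0, 0, -0.08, 0.03, 0, 0, 0, 0, 0, -0.12, 0.03, 0, 0, 0, 0, 0, -0.12, 0.03]}}

```text
clock: 4.7
position: [0.6195, 0.0942, 0.3087]
ee_rot: [0.066, 0.998, 0.001, 0.003]
ft_force: [-0.2, -0.2, -1.4]
grip_width: 0.433
grasp_force: 36.0
```

Run:
```python
from h import *
p,T=cam('wrist'); save(p,'w2.png')
tips(p,T,'flacon_center'); tips(p,T,'tray_center'); sil(p,T,'tray_center',.012)
t,S=cam('top'); sil(t,S,'tray_center',.012)
o=manip.get_obs(); print(o['position'],o['ee_rot'])
a=-.275; c=np.array([.4657,-.0315]); d=np.array([np.cos(a),np.sin(a)])
goal(c-.01*d,.24-.155,a+np.pi/2)
```

```text
sil tray_center 0.71 mean [ 0.493  -0.0342] rect c [492.  -34.5] size [56.5 55.7] long yaw rad -0.284
sil tray_center 0.63 mean [0.5196 0.3671] rect c [515.6 338. ] size [293.7 231.7] long yaw rad 0.77
sil tray_center 0.21 mean [ 0.7825 -0.1287] rect c [ 784.  -128.7] size [79.1 51.9] long yaw rad 0.007
[0.61815145 0.09439881 0.30301507] [ 6.63308773e-02  9.97797210e-01 -3.00594998e-04 -9.22742842e-04]
rot [-0.001 -0.002  0.142] alt [ 3.000e-03 -1.000e-03 -2.999e+00] shift [ 0.1442 -0.1435  0.0634] rows 3.4 0.8 j7 1.36
```

View pics/w2.png

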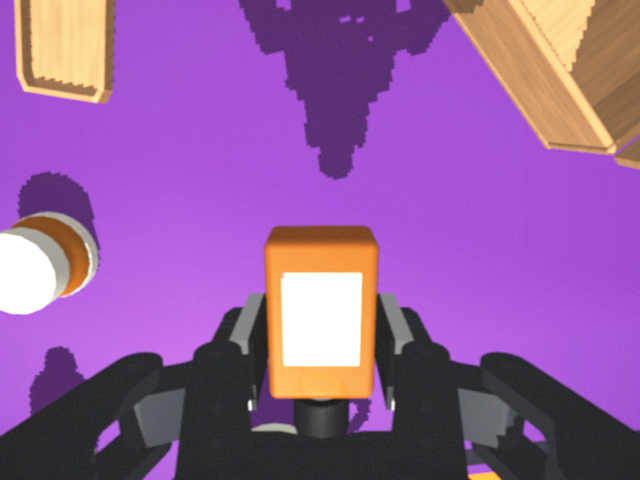

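Emit:
{"fn": "move_arm", "kwargs": {"plan": [0, 0, 0.145, 0.0415, -0.158, 0, 0.03, 0, 0, 0.145, 0.0415, -0.158, 0, 0.03, 0, 0, 0.145, 0.0415, -0.158, 0, 0.03, 0, 0, 0.145, 0.0415, -0.158, 0, 0.03, 0, 0, 0.145, 0.0415, -0.158, 0, 0.03]}}

```text
clock: 5.62
position: [0.5566, -0.056, 0.3037]
ee_rot: [0.138, 0.99, 0.0, -0.0]
ft_force: [0.1, 0.0, -1.3]
grip_width: 0.432
grasp_force: 35.9
```

Run:
```python
from h import *
o=manip.get_obs(); print(o['position'],R.from_quat(o['ee_rot']).as_matrix()[:2,1])
p,T=cam('wrist'); save(p,'w3.png'); print(T[:3,3])
tips(p,T,'tray_center'); sil(p,T,'tray_center',.012); sil(p,T,'tray_center',.02)
```

```text
[ 0.55658386 -0.05602922  0.30374582] [0.27372193 0.96180885]
[ 0.49066586 -0.03644438  0.27331511]
tip tray_center 0.67 [ 0.4639 -0.0323  0.006 ] [315.  76.]
sil tray_center 0.58 mean [ 0.4702 -0.0309] rect c [472.7 -31.6] size [94.9 51.2] long yaw rad -0.289
sil tray_center 0.58 mean [ 0.4708 -0.0311] rect c [473.3 -31.7] size [92.  49.6] long yaw rad -0.289
```

View pics/w3.png

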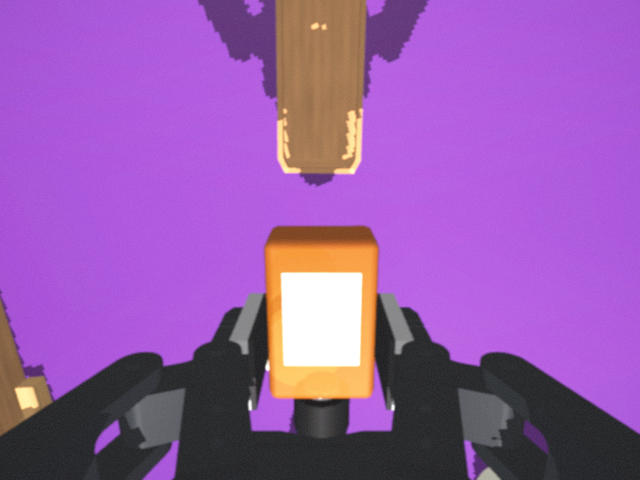

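Run:
```python
from h import *
o=manip.get_obs(); M=R.from_quat(o['ee_rot']).as_matrix()
p,T=cam('wrist')
e=px(p,T,320,173.5,.012); a=px(p,T,320.5,20,.012); print(e,a,np.arctan2(*(e-a)[[1,0]]))
d=(e-a)[:2]/np.linalg.norm((e-a)[:2]); c=e[:2]-.0545*d; print('tray',c)
print([np.linalg.norm(px(p,T,u1,v,.012)-px(p,T,u2,v,.012)) for u1,u2,v in [(277.5,362,145),(276,366,5)]])
f=px(p,T,320,247,o['position'][2]-.186+.024); print('flacon near edge rel tool x', M.T[0]@(f-o['position']))
goal(c-.008*d,.190-.155,-.277+np.pi/2)
```

```text
[ 0.51894726 -0.0444576   0.012     ] [ 0.43721617 -0.02096448  0.012     ] -0.2798982321048028
tray [ 0.46656821 -0.02940155]
[np.float64(0.050720805523182214), np.float64(0.049754303498941395)]
flacon near edge rel tool x 0.03040261171153975
rot [-0.    -0.     0.001] alt [ 1.000e-03 -0.000e+00 -3.141e+00] shift [0.1019 0.0008 0.114 ] rows 2.4 0.0 j7 1.45
```

Emit:
{"fn": "move_arm", "kwargs": {"plan": [0, 0, 0, 0.05, 0, 0.02, 0.03, 0, 0, 0, 0.102, 0.001, 0.05, 0.03, 0, 0, 0, 0.102, 0.001, 0.08, 0.03, 0, 0, 0, 0.102, 0.001, 0.095, 0.03, 0, 0, 0, 0.102, 0.001, 0.105, 0.03, 0, 0, 0, 0.102, 0.001, 0.113, 0.03, 0, 0, 0, 0.102, 0.001, 0.1145, 0.03, 0, 0, 0, 0.102, 0.001, 0.1145, 0.03]}}

```text
clock: 6.88
position: [0.459, -0.0279, 0.1899]
ee_rot: [0.139, 0.99, 0.0, 0.0]
ft_force: [0.4, -0.1, -1.5]
grip_width: 0.436
grasp_force: 35.9
```

Emit:
{"fn": "move_arm", "kwargs": {"plan": [0, 0, 0, 0, 0, 0, 0.042, 0, 0, 0, 0, 0, 0, 0.048, 0, 0, 0, 0, 0, 0, 0.048, 0, 0, 0, 0, 0, -0.03, 0.06, 0, 0, 0, -0.03, 0, -0.08, 0.085, 0, 0, 0, -0.08, 0, -0.13, 0.085, 0, 0, 0, -0.08, 0, -0.13, 0.085]}}

```text
clock: 7.75
position: [0.5381, -0.0505, 0.3229]
ee_rot: [0.139, 0.99, 0.0, 0.003]
ft_force: [-0.8, -0.4, -1.0]
grip_width: 0.993
grasp_force: 0.0
```

Run:
```python
from h import *
o=manip.get_obs(); print(o['position'],R.from_quat(o['ee_rot']).as_matrix()[:2,1])
p,T=cam('wrist'); save(p,'w4.png'); print(T[:3,3])
tips(p,T,'tray_center');tips(p,T,'flacon_center')
# model overlay: tray corners
c=np.array([.4666,-.0294]); a=-.279; d=np.array([np.cos(a),np.sin(a)]); n=np.array([-d[1],d[0]])
for x,y,z in [(54.5,21,12),(54.5,-21,12),(-54.5,25,29),(-54.5,-25,29)]: print(np.round(proj(p,T,np.append(c+x/1000*d+y/1000*n,z/1000))))
```

```text
[ 0.538053   -0.05050642  0.32292456] [0.27487226 0.9614796 ]
[ 0.4723653  -0.03086189  0.29204736]
[351. 197.]
[288. 197.]
[364.   8.]
[275.   8.]
```

View pics/w4.png

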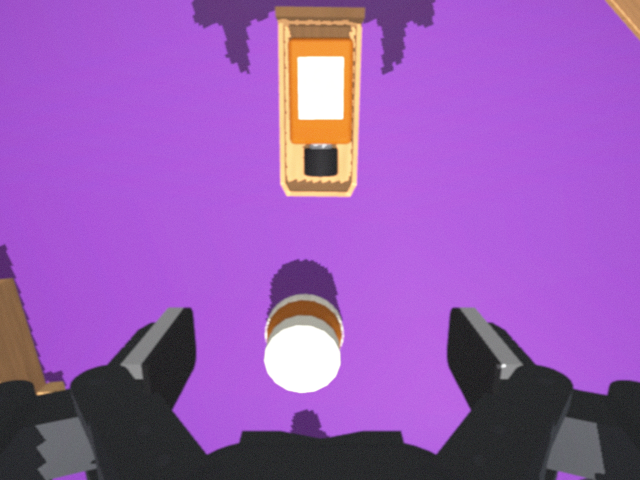

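Emit:
{"fn": "move_arm", "kwargs": {"plan": [0, 0, 0, -0.133, -0.248, -0.06, 0.085, 0, 0, 0, -0.133, -0.248, -0.06, 0.085, 0, 0, 0, -0.133, -0.248, -0.06, 0.085, 0, 0, 0, -0.133, -0.248, -0.06, 0.085, 0, 0, 0, -0.133, -0.248, -0.06, 0.085, 0, 0, 0, -0.133, -0.248, -0.06, 0.085, 0, 0, 0, -0.133, -0.248, -0.06, 0.085]}}

```text
clock: 8.78
position: [0.5952, -0.3237, 0.3781]
ee_rot: [0.138, 0.99, 0.001, -0.001]
ft_force: [0.1, 0.5, -0.6]
grip_width: 0.991
grasp_force: 0.0
```

Run:
```python
from h import *
o=manip.get_obs(); print(o['position'],R.from_quat(o['ee_rot']).as_matrix()[:2,1])
p,T=cam('wrist'); save(p,'w5.png'); print(T[:3,3])
tips(p,T,'case_center');tips(p,T,'stop');sil(p,T,'case_center',.039)
```

```text
[ 0.59518705 -0.32365547  0.3781109 ] [0.27395707 0.961741  ]
[ 0.5292301  -0.30400717  0.34780166]
tip case_center 0.97 [ 0.564  -0.3153  0.0179] [318. 174.]
tip case_center 0.91 [ 0.6087 -0.4881  0.0195] [131. 285.]
tip case_center 0.66 [ 0.4417 -0.4514  0.0176] [90. 62.]
sil case_center 0.95 mean [ 0.5635 -0.3151] rect c [ 566.5 -315.8] size [112.8  60.1] long yaw rad -0.184
sil case_center 0.87 mean [ 0.4448 -0.4444] rect c [ 444.3 -446.7] size [121.1  61.7] long yaw rad 1.294
sil case_center 0.81 mean [ 0.6013 -0.476 ] rect c [ 607.1 -478.7] size [127.   64.6] long yaw rad -0.813
```

View pics/w5.png

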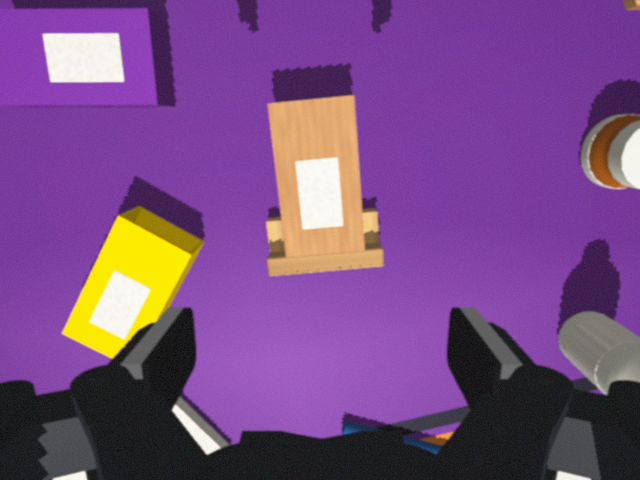

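Run:
```python
from h import *
p,T=cam('wrist')
C=[px(p,T,u,v,.039)[:2] for u,v in [(268,102.5),(355,95),(364.5,251),(283.5,258.5)]]
C=np.array(C); print(C.mean(0),np.arctan2(*((C[2]+C[3]-C[0]-C[1])[::-1])),[np.linalg.norm(C[i]-C[i-1]) for i in range(4)])
a=-.279; c=np.array([.4666,-.0294]); d=np.array([np.cos(a),np.sin(a)])
goal(c-.036*d,.172-.155,a+np.pi/2)
```

```text
[ 0.56763725 -0.31610733] -0.19782864366557432 [np.float64(0.11376774555143353), np.float64(0.06042173365193652), np.float64(0.11288029294590107), np.float64(0.06206213601940091)]
rot [ 0.001 -0.     0.003] alt [ 0.000e+00  1.000e-03 -3.139e+00] shift [0.2404 0.2477 0.2078] rows 6.4 0.0 j7 1.94
```

Emit:
{"fn": "move_arm", "kwargs": {"plan": [0, 0, 0, 0.24, 0.248, 0.02, 0.085, 0, 0, 0, 0.24, 0.248, 0.04, 0.085, 0, 0, 0, 0.24, 0.248, 0.06, 0.085, 0, 0, 0, 0.24, 0.248, 0.08, 0.085, 0, 0, 0, 0.24, 0.248, 0.11, 0.085, 0, 0, 0, 0.24, 0.248, 0.14, 0.085, 0, 0, 0, 0.24, 0.248, 0.14, 0.085, 0, 0, 0, 0.24, 0.248, 0.14, 0.085, 0, 0, 0, 0.24, 0.248, 0.17, 0.085, 0, 0, 0, 0.24, 0.248, 0.19, 0.085, 0, 0, 0, 0.24, 0.248, 0.2075, 0.085, 0, 0, 0, 0.24, 0.248, 0.2075, 0.085]}}

```text
clock: 10.52
position: [0.4334, -0.0214, 0.1726]
ee_rot: [0.139, 0.99, -0.0, 0.0]
ft_force: [1.0, 0.6, 0.2]
grip_width: 0.992
grasp_force: 0.0
```

Emit:
{"fn": "move_arm", "kwargs": {"plan": [0, 0, 0, 0, 0, 0, 0.07, 0, 0, 0, 0, 0, 0, 0.06, 0, 0, 0, 0, 0, 0, 0.052, 0, 0, 0, 0, 0, 0, 0.044, 0, 0, 0, 0, 0, 0, 0.044, 0, 0, 0, 0, 0, 0, 0.044, 0, 0, 0, 0, 0, -0.02, 0.044, 0, 0, 0, 0, 0, -0.05, 0.044, 0, 0, 0, 0, 0, -0.08, 0.044, 0, 0, 0, 0, 0, -0.08, 0.044], "squeeze": 35}}

```text
clock: 11.78
position: [0.4333, -0.0204, 0.2539]
ee_rot: [0.138, 0.99, 0.001, 0.002]
ft_force: [0.9, -0.3, -2.4]
grip_width: 0.575
grasp_force: 37.9
```

Run:
```python
from h import *
o=manip.get_obs(); print(o['position'],R.from_quat(o['ee_rot']).as_matrix()[:2,1],o['grip_width'],o['grasp_force'])
p,T=cam('wrist'); save(p,'w6.png')
a=-.19; c=np.array([.567,-.316]); d=np.array([np.cos(a),np.sin(a)])
g=c-(.056+.02+.0545+.036)*d
goal(g,.24-.155,a+np.pi/2); goal(g,.1765-.155,a+np.pi/2)
```

```text
[ 0.43332516 -0.0203637   0.25391143] [0.27413645 0.96168748] 0.5750415360443663 37.94674873352051
rot [ 0.001  0.001 -0.087] alt [ 2.000e-03 -2.000e-03  3.054e+00] shift [-0.0442 -0.2622  0.0123] rows 4.3 0.5 j7 1.28
rot [ 0.001  0.001 -0.087] alt [ 2.000e-03 -2.000e-03  3.054e+00] shift [-0.0442 -0.2623  0.0758] rows 4.4 0.5 j7 1.28
```

View pics/w6.png

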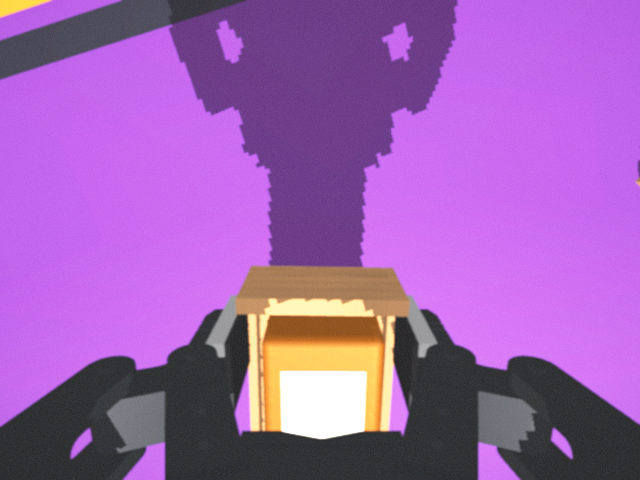

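Emit:
{"fn": "move_arm", "kwargs": {"plan": [0, 0, -0.04, -0.022, -0.06, 0, 0.044, 0, 0, -0.087, -0.044, -0.12, 0, 0.044, 0, 0, -0.087, -0.044, -0.18, 0, 0.044, 0, 0, -0.087, -0.044, -0.23, 0, 0.044, 0, 0, -0.087, -0.044, -0.262, 0, 0.044, 0, 0, -0.087, -0.044, -0.262, 0.03, 0.044, 0, 0, -0.087, -0.044, -0.262, 0.055, 0.044, 0, 0, -0.087, -0.044, -0.262, 0.0755, 0.044, 0, 0, -0.087, -0.044, -0.262, 0.0755, 0.044, 0, 0, -0.087, -0.044, -0.262, 0.0755, 0.044]}}

```text
clock: 13.08
position: [0.403, -0.2844, 0.1767]
ee_rot: [0.095, 0.995, 0.0, -0.0]
ft_force: [0.3, 0.3, -1.7]
grip_width: 0.574
grasp_force: 39.0
```

Run:
```python
from h import *
o=manip.get_obs(); M=R.from_quat(o['ee_rot']).as_matrix(); print(o['position'],M[:2,1],o['grip_width'],o['grasp_force'],o['joint_pos'][6])
a=-.19; c=np.array([.567,-.316]); d=np.array([np.cos(a),np.sin(a)])
goal(c-(.056+.02+.0545+.036)*d,.1772-.155,a+np.pi/2); goal(c-(.034+.037)*d,.1772-.155,a+np.pi/2)
p,T=cam('scene'); q,S=cam('top')
A=cv2.resize(p['color'][200:340,150:330],(396,308)); B=cv2.resize(q['color'][170:310,340:520],(396,308)); B=cv2.resize(q['color'][180:280,340:470],(400,308))
cv2.imwrite('pics/ins.png',np.hstack([A,B])[:,:,::-1])
```

```text
[ 0.40296463 -0.28441952  0.17665766] [0.18977173 0.98182824] 0.5740965454589313 39.04397785663605 2.1917761064923
rot [-0.    -0.001 -0.001] alt [-1.000e-03  0.000e+00  3.141e+00] shift [-0.0005 -0.     -0.0005] rows 0.0 0.0 j7 2.19
rot [-0.    -0.001 -0.001] alt [-1.000e-03  0.000e+00  3.141e+00] shift [-0.096   0.0001 -0.0006] rows 1.5 0.0 j7 2.19
```

View pics/ins.png

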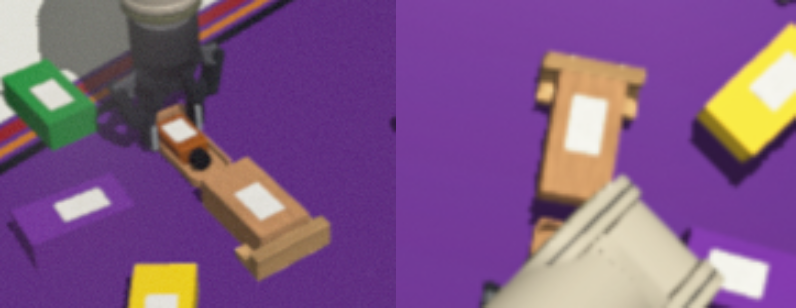

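Emit:
{"fn": "move_arm", "kwargs": {"plan": [0, 0, 0, -0.008, 0, -0.0005, 0.044, 0, 0, 0, -0.016, 0, -0.0005, 0.044, 0, 0, 0, -0.024, 0, -0.0005, 0.044, 0, 0, 0, -0.032, 0, -0.0005, 0.044, 0, 0, 0, -0.04, 0, -0.0005, 0.044]}}

```text
clock: 13.8
position: [0.443, -0.2921, 0.1771]
ee_rot: [0.095, 0.995, 0.0, -0.0]
ft_force: [-0.5, 0.3, -2.4]
grip_width: 0.576
grasp_force: 39.0
```

Emit:
{"fn": "move_arm", "kwargs": {"plan": [0, 0, 0, -0.008, 0, 0, 0.044, 0, 0, 0, -0.016, 0, 0, 0.044, 0, 0, 0, -0.026, 0, 0, 0.044, 0, 0, 0, -0.036, 0, 0, 0.044, 0, 0, 0, -0.046, 0, 0, 0.044, 0, 0, 0, -0.052, 0, 0, 0.044, 0, 0, 0, -0.052, 0, 0, 0.044]}}

```text
clock: 14.68
position: [0.4938, -0.3019, 0.1771]
ee_rot: [0.095, 0.995, -0.0, -0.0]
ft_force: [-0.1, -0.5, -1.5]
grip_width: 0.571
grasp_force: 39.0
```

Run:
```python
from h import *
o=manip.get_obs(); M=R.from_quat(o['ee_rot']).as_matrix(); print(o['position'],M[:2,1],o['ft_force'],o['torque'])
a=-.19; c=np.array([.567,-.316]); d=np.array([np.cos(a),np.sin(a)])
print('tray x in case', (o['position'][:2]-c)@d+.034)
p,T=cam('scene'); tips(p,T,'stop'); tips(p,T,'case_center'); sil(p,T,'case_center',.039)
```

```text
[ 0.4938109  -0.30190063  0.17708256] [0.18942511 0.98189517] [-0.09619229 -0.45256524 -1.48284391] [ 0.03793163  0.00760342 -0.0390212 ]
tray x in case -0.040534795935726495
tip stop 0.95 [ 0.5627 -0.3201  0.0044] [264. 299.]
tip case_center 0.91 [ 0.344 -0.596  0.021] [106. 312.]
tip case_center 0.84 [ 0.2679 -0.3471  0.022 ] [174. 246.]
tip case_center 0.71 [ 0.608  -0.4878  0.0199] [222. 345.]
sil case_center 0.96 mean [ 0.2859 -0.365 ] rect c [ 284.1 -363. ] size [158.8  79.1] long yaw rad -0.173
sil case_center 0.83 mean [ 0.5723 -0.3296] rect c [ 569.7 -329.4] size [121.2  80.5] long yaw rad -0.205
sil case_center 0.82 mean [ 0.4581 -0.4691] rect c [ 457.2 -467.1] size [122.2  98.7] long yaw rad 1.288
sil case_center 0.81 mean [ 0.6257 -0.5011] rect c [ 624.  -498.7] size [144.2  66. ] long yaw rad -0.792
sil case_center 0.71 mean [ 0.3657 -0.5978] rect c [ 364.7 -594.3] size [149.9  88.2] long yaw rad -1.019
sil case_center 0.57 mean [ 0.4881 -0.2992] rect c [ 487.5 -300.2] size [34.4 16.8] long yaw rad 1.307
```

Emit:
{"fn": "move_arm", "kwargs": {"plan": [0, 0, 0, 0, 0, 0.001, 0.044, 0, 0, 0, 0, 0, 0.001, 0.06, 0, 0, 0, 0, 0, 0.001, 0.07, 0, 0, 0, 0, 0, 0.001, 0.075, 0, 0, 0, 0, 0, -0.03, 0.08, 0, 0, 0, 0, 0, -0.06, 0.08, 0, 0, 0, 0.025, 0, -0.06, 0.04, 0, 0, 0, 0.05, 0, -0.06, 0, 0, 0, 0, 0.05, 0, -0.06, 0, 0, 0, 0, 0.05, 0, -0.06, 0]}}

```text
clock: 16.12
position: [0.4451, -0.2923, 0.2374]
ee_rot: [0.095, 0.995, 0.0, 0.0]
ft_force: [0.5, -0.1, 0.5]
grip_width: 0.08
grasp_force: 0.0
```

Emit:
{"fn": "move_arm", "kwargs": {"plan": [0, 0, 0, 0, 0, 0, 0, 0, 0, 0, 0, 0, 0.03, 0, 0, 0, 0, 0, 0, 0.052, 0, 0, 0, 0, 0, 0, 0.052, 0]}}

```text
clock: 16.62
position: [0.4442, -0.2921, 0.1839]
ee_rot: [0.095, 0.995, 0.0, -0.002]
ft_force: [-0.3, -0.4, -0.1]
grip_width: 0.001
grasp_force: 0.0
```

Run:
```python
from h import *
o=manip.get_obs(); M=R.from_quat(o['ee_rot']).as_matrix(); print(o['position'],M[:2,1],o['ft_force'],o['grip_width'])
a=-.19; c=np.array([.567,-.316]); d=np.array([np.cos(a),np.sin(a)]);n=np.array([-d[1],d[0]])
print('tool in case', (o['position'][:2]-c)@d,(o['position'][:2]-c)@n)
p,T=cam('wrist')
for l in ['tray_center','flacon_center','case_center']: tips(p,T,l); sil(p,T,l,.03)
```

```text
[ 0.44417855 -0.29210365  0.18385282] [0.18936468 0.98190683] [-0.3259097  -0.37899025 -0.10368707] 0.0009680741506364437
tool in case -0.12512422348291308 0.0002703972306718014
sil tray_center 0.85 mean [ 0.4733 -0.2965] rect c [ 473.1 -296.3] size [11.6  4.8] long yaw rad -0.192
sil case_center 0.77 mean [ 0.4369 -0.3875] rect c [ 440.8 -387.5] size [55.6 21.9] long yaw rad -0.387
sil case_center 0.29 mean [ 0.4733 -0.2965] rect c [ 473.1 -296.5] size [11.6  5.2] long yaw rad -0.192
```

Emit:
{"fn": "move_arm", "kwargs": {"plan": [0, 0, 0, -0.012, 0, 0, 0, 0, 0, 0, -0.02, 0, 0, 0, 0, 0, 0, -0.027, 0, 0, 0, 0, 0, 0, -0.034, 0, 0, 0, 0, 0, 0, -0.041, 0, 0, 0, 0, 0, 0, -0.048, 0, 0, 0, 0, 0, 0, -0.048, 0, 0, 0]}}

```text
clock: 17.85
position: [0.4922, -0.3014, 0.1852]
ee_rot: [0.095, 0.995, -0.0, 0.0]
ft_force: [-0.6, 0.0, -0.0]
grip_width: 0.001
grasp_force: 0.0
```

Emit:
{"fn": "move_arm", "kwargs": {"plan": [0, 0, 0, -0.003, 0, 0, 0, 0, 0, 0, -0.006, 0, 0, 0, 0, 0, 0, -0.006, 0, 0, 0]}}

```text
clock: 18.23
position: [0.4977, -0.3026, 0.1852]
ee_rot: [0.095, 0.995, -0.0, 0.0]
ft_force: [0.0, -0.8, 0.8]
grip_width: 0.003
grasp_force: 0.0
```

Emit:
{"fn": "move_arm", "kwargs": {"plan": [0, 0, 0, -0.002, 0, 0, 0, 0, 0, 0, -0.002, 0, 0, 0]}}

```text
clock: 18.48
position: [0.4995, -0.303, 0.1852]
ee_rot: [0.095, 0.995, 0.0, 0.0]
ft_force: [-1.0, 0.6, 0.9]
grip_width: 0.002
grasp_force: 0.5
```

Emit:
{"fn": "move_arm", "kwargs": {"plan": [0, 0, 0, -0.002, 0, 0, 0, 0, 0, 0, -0.002, 0, 0, 0]}}

```text
clock: 18.73
position: [0.5014, -0.3034, 0.1852]
ee_rot: [0.095, 0.995, 0.0, 0.0]
ft_force: [-0.2, -0.1, 0.3]
grip_width: -0.002
grasp_force: 0.7
```

Run:
```python
from h import *
o=manip.get_obs(); print(o['position'],o['ft_force'])
a=-.19; c=np.array([.567,-.316]); d=np.array([np.cos(a),np.sin(a)])
print('tool in case', (o['position'][:2]-c)@d)
p,T=cam('wrist')
for l in ['tray_center','case_center']: tips(p,T,l); sil(p,T,l,.03)
p,T=cam('scene')
for l in ['tray_center','flacon_center']: tips(p,T,l); sil(p,T,l,.03)
```

```text
[ 0.50144327 -0.30339314  0.18517051] [-0.24337561 -0.14234837  0.29756011]
tool in case -0.06675790093957423
sil tray_center 0.61 mean [ 0.5022 -0.3026] rect c [ 502.7 -302.6] size [46.7 10.5] long yaw rad 1.388
sil case_center 0.94 mean [ 0.5098 -0.3084] rect c [ 506.8 -301.9] size [49.5 45.8] long yaw rad 0.506
sil case_center 0.66 mean [ 0.4544 -0.3873] rect c [ 457.4 -386.8] size [63.2 15. ] long yaw rad -0.39
```

Emit:
{"fn": "move_arm", "kwargs": {"plan": [0, 0, 0, -0.002, 0, 0, 0, 0, 0, 0, -0.003, 0, 0, 0, 0, 0, 0, -0.003, 0, 0, 0]}}

```text
clock: 19.6
position: [0.5033, -0.304, 0.1849]
ee_rot: [0.096, 0.995, 0.001, -0.001]
ft_force: [-8.7, 2.8, 5.5]
grip_width: -0.002
grasp_force: 4.4
```

Emit:
{"fn": "move_arm", "kwargs": {"plan": [0, 0, 0, -0.002, 0, 0, 0, 0, 0, 0, -0.002, 0, 0, 0]}}

```text
clock: 19.85
position: [0.5039, -0.3044, 0.1847]
ee_rot: [0.096, 0.995, 0.001, -0.003]
ft_force: [-16.4, 5.0, 13.5]
grip_width: 0.002
grasp_force: 8.8
```

Run:
```python
from h import *
o=manip.get_obs(); print(o['position'],o['ft_force'])
a=-.19; c=np.array([.567,-.316]); d=np.array([np.cos(a),np.sin(a)])
print('tool in case', (o['position'][:2]-c)@d)
p,T=cam('wrist')
M=np.array(p['mount'])
for l in ['tray_center','case_center']:
  for r in manip.silhouettes(p,l)[:2]:
    ys,xs=np.nonzero(r['pixels']); print(l,r['conf'],xs.min(),xs.max(),ys.min(),ys.max(),len(xs))
    b=np.array([px(p,T,u,v,.032)[:2]-c for u,v in zip(xs,ys)]); q=b@d; print('case x range',np.percentile(q,[1,10,50,90,99]).round(4))
np.save('w.npy',p['color'])
im=p['color']; print(im[240:420:6,240].tolist());
```

```text
[ 0.50390069 -0.3043962   0.18468662] [-16.43351183   5.03627528  13.47442713]
tool in case -0.06415527354062356
tray_center 0.66 252 394 331 360 902
case x range [-0.0704 -0.0695 -0.0662 -0.0619 -0.0604]
case_center 0.97 0 47 154 343 7197
case x range [-0.1249 -0.1195 -0.0972 -0.0763 -0.0691]
case_center 0.94 235 403 329 437 1332
case x range [-0.0711 -0.0704 -0.0635 -0.0339 -0.0311]
[[230, 119, 253], [238, 127, 254], [239, 130, 254], [241, 132, 254], [241, 133, 254], [240, 128, 254], [242, 136, 254], [234, 127, 254], [240, 131, 254], [241, 134, 254], [219, 113, 249], [241, 136, 255], [240, 133, 254], [239, 133, 254], [237, 130, 254], [241, 142, 255], [228, 167, 175], [225, 170, 118], [219, 162, 118], [204, 155, 108], [184, 139, 100], [67, 66, 70], [66, 69, 73], [63, 64, 65], [69, 70, 74], [71, 72, 75], [67, 66, 68], [66, 66, 68], [67, 68, 72], [68, 68, 75]]
```

Emit:
{"fn": "move_arm", "kwargs": {"plan": [0, 0, 0, 0.02, 0, 0, 0, 0, 0, 0, 0.03, 0, -0.05, 0.03, 0, 0, 0, 0.03, 0, -0.1, 0.08, 0, 0, 0, -0.02, 0, -0.12, 0.08, 0, 0, 0, -0.07, 0, -0.12, 0.08, 0, 0, 0, -0.07, 0, -0.12, 0.08, 0, 0, 0, -0.07, 0, -0.12, 0.08]}}

```text
clock: 20.88
position: [0.5746, -0.3179, 0.3047]
ee_rot: [0.095, 0.995, -0.0, -0.0]
ft_force: [0.3, 0.3, -0.0]
grip_width: 0.935
grasp_force: 0.0
```

Run:
```python
from h import *
o=manip.get_obs(); print(o['position'],o['ft_force'])
a=-.19; c=np.array([.567,-.316]); d=np.array([np.cos(a),np.sin(a)]); n=np.array([-d[1],d[0]])
p,T=cam('wrist'); print(T[:3,3], 'cam in case',(T[:2,3]-c)@d)
for l in ['tray_center','case_center']: tips(p,T,l); sil(p,T,l,.039)
im=p['color'].astype(int)
for y in (-.015,0.,.015):
  print('y',y,[( x, im[int(round(v)),int(round(u))].tolist()) for x in range(-75,-47,2) for u,v in [proj(p,T,np.append(c+x/1000*d+y*n,.036))]])
```

```text
[ 0.57463939 -0.317862    0.30474843] [ 0.33131184  0.31209512 -0.04807834]
[ 0.5073663  -0.30394524  0.27432388] cam in case -0.060837199265994006
tip case_center 0.91 [ 0.5635 -0.3155  0.019 ] [320. 220.]
tip case_center 0.76 [ 0.4428 -0.4523  0.0198] [36. 58.]
tip case_center 0.7 [ 0.6091 -0.4853  0.019 ] [ 81. 334.]
sil case_center 0.78 mean [ 0.452  -0.4222] rect c [ 451.2 -423.6] size [78.4 58.4] long yaw rad 1.297
sil case_center 0.7 mean [ 0.5906 -0.466 ] rect c [ 600.4 -472.7] size [121.4  63.2] long yaw rad -0.817
sil case_center 0.62 mean [ 0.5643 -0.3155] rect c [ 567.4 -316.2] size [112.7  60.1] long yaw rad -0.184
y -0.015 [(-75, [63, 35, 85]), (-73, [70, 37, 85]), (-71, [64, 32, 82]), (-69, [66, 34, 85]), (-67, [60, 28, 79]), (-65, [67, 38, 83]), (-63, [68, 31, 84]), (-61, [66, 31, 81]), (-59, [68, 35, 88]), (-57, [67, 35, 84]), (-55, [210, 151, 99]), (-53, [232, 176, 119]), (-51, [228, 169, 113]), (-49, [229, 170, 114])]
y 0.0 [(-75, [66, 30, 80]), (-73, [63, 31, 82]), (-71, [60, 26, 77]), (-69, [68, 35, 86]), (-67, [63, 26, 84]), (-65, [64, 32, 85]), (-63, [66, 36, 82]), (-61, [63, 28, 80]), (-59, [61, 28, 83]), (-57, [69, 39, 86]), (-55, [202, 147, 99]), (-53, [219, 160, 108]), (-51, [222, 160, 109]), (-49, [222, 164, 107])]
y 0.015 [(-75, [66, 38, 85]), (-73, [62, 34, 82]), (-71, [65, 35, 86]), (-69, [61, 26, 80]), (-67, [68, 34, 82]), (-65, [67, 37, 85]), (-63, [62, 31, 82]), (-61, [65, 34, 83]), (-59, [66, 32, 83]), (-57, [69, 40, 87]), (-55, [221, 159, 103]), (-53, [230, 173, 114]), (-51, [233, 175, 117]), (-49, [232, 175, 116])]
```

Run:
```python
from h import *
a=-.187; c=np.array([.567,-.316]); d=np.array([np.cos(a),np.sin(a)])
goal(c-.002*d,.176-.155,a+np.pi/2)
p,T=cam('top')
for l in ['parcel_in','lid_edge','lid']: tips(p,T,l)
for r in manip.tip_of(p,'lid_edge')[:1]: print(r.keys())
for r in manip.silhouettes(p,'parcel_in')[:2]: print(r['conf'],r['pixels'].sum())
p,T=cam('scene')
for l in ['parcel_in','lid_edge','lid']: tips(p,T,l)
```

```text
rot [ 0.001  0.    -0.004] alt [ 1.000e-03 -1.000e-03  3.137e+00] shift [0.0096 0.0002 0.1295] rows 2.1 0.0 j7 2.08
tip parcel_in 0.93 [0.4617 0.277  0.0022] [184. 261.]
tip lid_edge 0.86 [0.5481 0.333  0.2417] [134. 210.]
tip lid_edge 0.5 [0.4616 0.275  0.0044] [185. 261.]Traceback (most recent call last):
  File "<stdin>", line 5, in <module>
  File "h.py", line 37, in tips
    for r in manip.tip_of(p,l)[:3]: x=w(T,r['position']); print('tip',l,round(r['conf'],2),x.round(4),np.round(proj(p,T,x)))
             ~~~~~~~~~~~~^^^^^
ValueError: it knows: bottle, case_center, flacon_center, jar, lid_edge, mug, parcel_in, stop, tray_center
```

Emit:
{"fn": "move_arm", "kwargs": {"plan": [0, 0, 0, 0.0095, 0, 0.05, 0.085, 0, 0, 0, 0.0095, 0, 0.09, 0.085, 0, 0, 0, 0.0095, 0, 0.11, 0.085, 0, 0, 0, 0.0095, 0, 0.129, 0.085, 0, 0, 0, 0.0095, 0, 0.129, 0.085, 0, 0, 0, 0.0095, 0, 0.129, 0.07, 0, 0, 0, 0.0095, 0, 0.129, 0.054, 0, 0, 0, 0.0095, 0, 0.129, 0.054, 0, 0, 0, 0.0095, 0, 0.129, 0.054, 0, 0, 0, 0.0095, 0, 0.129, 0.054], "squeeze": 40}}

```text
clock: 22.52
position: [0.566, -0.3164, 0.1777]
ee_rot: [0.095, 0.995, -0.0, 0.001]
ft_force: [-1.4, -0.2, 6.8]
grip_width: 0.696
grasp_force: 44.9
```

Emit:
{"fn": "move_arm", "kwargs": {"plan": [0, 0, 0, 0.001, 0, -0.01, 0.054, 0, 0, 0, 0.002, 0, -0.025, 0.054, 0, 0, 0, 0.003, 0, -0.045, 0.054, 0, 0, 0, 0.003, 0, -0.075, 0.054, 0, 0, 0, 0.003, 0, -0.105, 0.054, 0, 0, 0, 0.003, 0, -0.135, 0.054, 0, 0, 0, 0.003, 0, -0.155, 0.054, 0, 0, 0, 0.003, 0, -0.16, 0.054, 0, 0, 0, 0.003, 0, -0.16, 0.054]}}

```text
clock: 23.65
position: [0.5626, -0.3151, 0.3357]
ee_rot: [0.095, 0.995, 0.0, -0.0]
ft_force: [0.0, 0.4, -3.6]
grip_width: 0.696
grasp_force: 44.8
```

Run:
```python
from h import *
o=manip.get_obs(); print(o['position'],o['ft_force'],o['grip_width'],o['grasp_force'])
p,T=cam('scene')
for l in ['parcel_in','lid_edge','tray_center','case_center']: tips(p,T,l)
p,T=cam('top')
for r in manip.silhouettes(p,'parcel_in')[:2]:
  ys,xs=np.nonzero(r['pixels']); print(r['conf'],len(xs),xs.min(),xs.max(),ys.min(),ys.max())
p,T=cam('wrist'); M=np.array(p['mount'])
for r in manip.silhouettes(p,'case_center')[:2]:
  ys,xs=np.nonzero(r['pixels']); print(r['conf'],len(xs),xs.min(),xs.max(),ys.min(),ys.max())
for r in manip.silhouettes(p,'tray_center')[:2]:
  ys,xs=np.nonzero(r['pixels']); print('tray',r['conf'],len(xs),xs.min(),xs.max(),ys.min(),ys.max())
```

```text
[ 0.56260553 -0.31506206  0.33574416] [ 0.03212738  0.4211909  -3.60479416] 0.6960777666605492 44.76966708898544
tip parcel_in 0.81 [0.4644 0.2762 0.0061] [380. 183.]
tip lid_edge 0.72 [0.5485 0.3312 0.2386] [423. 115.]
tip tray_center 0.33 [ 8.035e-01  3.390e-02 -3.000e-04] [432. 273.]
tip case_center 0.96 [ 0.3452 -0.5934  0.0193] [108. 312.]
tip case_center 0.91 [ 0.2683 -0.3488  0.0222] [174. 246.]
tip case_center 0.88 [ 0.6083 -0.4837  0.0199] [224. 344.]
0.7 8155 98 229 188 307
0.96 12136 19 186 245 387
0.84 17743 0 167 22 141
tray 0.92 2236 236 420 166 179
```

Run:
```python
from h import *
a=.555
goal((.452,.270),.336-.155,a+np.pi/2)
```

```text
rot [ 0.    -0.    -0.746] alt [-0.    -0.     2.396] shift [2.197e-01 5.536e-01 1.000e-04] rows 9.5 4.0 j7 2.07
```

Emit:
{"fn": "move_arm", "kwargs": {"plan": [0, 0, -0.03, 0.008, 0.02, 0, 0.054, 0, 0, -0.08, 0.022, 0.055, 0, 0.054, 0, 0, -0.14, 0.04, 0.1, 0, 0.054, 0, 0, -0.21, 0.06, 0.15, 0, 0.054, 0, 0, -0.28, 0.08, 0.2, 0, 0.054, 0, 0, -0.35, 0.1, 0.25, 0, 0.054, 0, 0, -0.42, 0.12, 0.3, 0, 0.054, 0, 0, -0.49, 0.14, 0.35, 0, 0.054, 0, 0, -0.56, 0.16, 0.4, 0, 0.054, 0, 0, -0.63, 0.18, 0.45, 0, 0.054, 0, 0, -0.69, 0.2, 0.5, 0, 0.054, 0, 0, -0.73, 0.213, 0.535, 0, 0.054]}}

```text
clock: 25.65
position: [0.4543, 0.2527, 0.3364]
ee_rot: [-0.268, 0.963, 0.0, 0.0]
ft_force: [0.8, -0.2, -3.3]
grip_width: 0.7
grasp_force: 44.7
```

Emit:
{"fn": "move_arm", "kwargs": {"plan": [0, 0, -0.012, 0.005, 0.013, 0, 0.054, 0, 0, -0.016, 0.0067, 0.0186, 0, 0.054, 0, 0, -0.016, 0.0067, 0.0186, 0, 0.054, 0, 0, -0.016, 0.0067, 0.0186, 0, 0.054]}}

```text
clock: 26.15
position: [0.4403, 0.2618, 0.3363]
ee_rot: [-0.273, 0.962, -0.0, 0.0]
ft_force: [-0.1, -0.7, -3.3]
grip_width: 0.697
grasp_force: 44.6
```

Run:
```python
from h import *
o=manip.get_obs(); print(o['position'],R.from_quat(o['ee_rot']).as_matrix()[:2,1],o['ft_force'],o['grip_width'])
p,T=cam('wrist'); save(p,'w8.png')
for l in ['parcel_in','lid_edge','tray_center']: tips(p,T,l)
for l in ['case_center','tray_center']:
  for r in manip.silhouettes(p,l)[:1]:
    ys,xs=np.nonzero(r['pixels']); print(l,r['conf'],len(xs),xs.min(),xs.max(),ys.min(),ys.max())
for n in ['scene','top']:
  p,T=cam(n); tips(p,T,'parcel_in'); tips(p,T,'lid_edge')
# yaw of -x rim edge in wrist image: dominant lines
p,T=cam('wrist'); g=cv2.Canny(cv2.cvtColor(p['color'],cv2.COLOR_RGB2GRAY),60,150)
for l in cv2.HoughLinesP(g,1,np.pi/360,50,minLineLength=70,maxLineGap=8)[:14,0]:
  A=px(p,T,*map(float,l[:2]),.065);B=px(p,T,*map(float,l[2:]),.065); print(l,A[:2].round(3),B[:2].round(3),round(np.arctan2(*(B-A)[[1,0]])%np.pi,3))
```

```text
[0.44032429 0.26180316 0.33633702] [-0.52528541  0.85092609] [-0.08500492 -0.6801477  -3.28378231] 0.6971496448024777
case_center 0.88 55583 204 439 166 443
tray_center 0.96 2165 232 416 166 179
tip parcel_in 0.98 [0.4639 0.279  0.0071] [381. 182.]
tip parcel_in 0.15 [ 0.7999  0.031  -0.0015] [430. 273.]
tip lid_edge 0.96 [0.547  0.3328 0.2393] [423. 115.]
tip parcel_in 0.98 [0.4597 0.2754 0.005 ] [185. 262.]
tip lid_edge 0.81 [0.5507 0.3324 0.2408] [134. 209.]
[354   0 639 199] [0.321 0.211] [0.321 0.405] 1.573
[402   0 639 169] [0.309 0.232] [0.308 0.393] 1.572
[428   0 637 152] [0.302 0.243] [0.302 0.386] 1.568
[466   1 637 127] [0.292 0.26 ] [0.292 0.376] 1.569
[143 143 170 344] [0.442 0.151] [0.545 0.218] 0.581
[187 137 434 131] [0.426 0.17 ] [0.352 0.283] 2.15
[202 180 352 180] [0.443 0.188] [0.398 0.26 ] 2.126
[227 139 343 136] [0.416 0.189] [0.381 0.242] 2.151
[479 325 496 135] [0.432 0.376] [0.336 0.314] 0.573
[227 166 380 166] [0.429 0.196] [0.384 0.269] 2.126
[472 315 485 167] [0.429 0.368] [0.353 0.319] 0.57
[151 141 175 336] [0.439 0.154] [0.539 0.219] 0.574
[402   1 637 169] [0.309 0.232] [0.309 0.392] 1.571
[489 326 607 246] [0.43  0.381] [0.352 0.409] 2.806
```

Emit:
{"fn": "move_arm", "kwargs": {"plan": [0, 0, -0.023, -0.0175, 0.003, 0.01, 0.054, 0, 0, -0.023, -0.0175, 0.003, 0.035, 0.054, 0, 0, -0.023, -0.0175, 0.003, 0.065, 0.054, 0, 0, -0.023, -0.0175, 0.003, 0.095, 0.054, 0, 0, -0.023, -0.0175, 0.003, 0.12, 0.054, 0, 0, -0.023, -0.0175, 0.003, 0.138, 0.054, 0, 0, -0.023, -0.0175, 0.003, 0.148, 0.054, 0, 0, -0.023, -0.0175, 0.003, 0.153, 0.054, 0, 0, -0.023, -0.0175, 0.003, 0.153, 0.054]}}

```text
clock: 27.92
position: [0.4532, 0.2749, 0.1835]
ee_rot: [-0.285, 0.959, 0.0, 0.0]
ft_force: [0.2, -0.0, -3.5]
grip_width: 0.693
grasp_force: 44.7
```

Run:
```python
from h import *
o=manip.get_obs(); print(o['position'],o['ft_force'],o['grip_width'])
```

```text
[0.45320772 0.27487744 0.18350752] [ 0.15698762 -0.01259082 -3.47355938] 0.6931722891011273
```

Still hanging by about a millimetre; I'll lower until contact, then release.

Emit:
{"fn": "move_arm", "kwargs": {"plan": [0, 0, 0, 0, 0, 0.001, 0.054, 0, 0, 0, 0, 0, 0.0015, 0.054, 0, 0, 0, 0, 0, 0.0015, 0.054]}}

```text
clock: 28.3
position: [0.4533, 0.2749, 0.1827]
ee_rot: [-0.285, 0.959, 0.0, 0.0]
ft_force: [-3.2, -1.5, 4.8]
grip_width: 0.699
grasp_force: 45.6
```

Emit:
{"fn": "move_arm", "kwargs": {"plan": [0, 0, 0, 0, 0, 0, 0.064, 0, 0, 0, 0, 0, 0, 0.072, 0, 0, 0, 0, 0, 0, 0.075, 0, 0, 0, 0, 0, -0.03, 0.078, 0, 0, 0, 0, 0, -0.08, 0.085, 0, 0, 0, 0, 0, -0.14, 0.085, 0, 0, 0, 0, 0, -0.16, 0.085, 0, 0, 0, 0, 0, -0.16, 0.085]}}

```text
clock: 29.3
position: [0.4534, 0.2749, 0.3433]
ee_rot: [-0.285, 0.959, 0.001, 0.002]
ft_force: [0.5, 0.7, -0.4]
grip_width: 1.0
grasp_force: 0.0
```

Run:
```python
from h import *
o=manip.get_obs(); print(o['position'],o['joint_pos'])
c=np.array([.4603,.2781]); a=.576; d=np.array([np.cos(a),np.sin(a)]); n=np.array([-d[1],d[0]])
p,T=cam('wrist')
sil(p,T,'case_center',.044); tips(p,T,'case_center'); tips(p,T,'tray_center')
print('want centre',c)
# plan lid push: tool points around parcel
for x,y,z in [(0,-.19,.40),(.16,-.19,.40),(.16,0,.40)]:
    g=c+x*d+y*n; print(x,y); goal(g,z-.155,a+np.pi/2)
p,T=cam('top'); tips(p,T,'lid_edge')
p,T=cam('scene'); tips(p,T,'lid_edge'); tips(p,T,'case_center')
```

```text
[0.45337603 0.27489815 0.34330865] [-0.94981282  0.16531613  0.35305247  1.81214078 -0.06251915  1.17145192
  1.57189171]
sil case_center 0.79 mean [0.4515 0.2759] rect c [454.  277.4] size [113.5  60.6] long yaw rad 0.576
tip case_center 0.8 [0.4529 0.2788 0.023 ] [324. 225.]
want centre [0.4603 0.2781]
0 -0.19
rot [-0.    -0.002  0.002] alt [ 4.000e-03 -1.000e-03 -3.139e+00] shift [-0.0078 -0.1913 -0.0597] rows 3.2 0.0 j7 1.57
0.16 -0.19
rot [-0.    -0.002  0.002] alt [ 4.000e-03 -1.000e-03 -3.139e+00] shift [-0.1678 -0.1916 -0.0601] rows 4.2 0.0 j7 1.57
0.16 0
rot [-0.    -0.002  0.002] alt [ 4.000e-03 -1.000e-03 -3.139e+00] shift [-0.1682 -0.0016 -0.0601] rows 2.9 0.0 j7 1.57
tip lid_edge 0.87 [0.5506 0.3304 0.2397] [136. 209.]
tip lid_edge 0.86 [0.5457 0.338  0.2403] [424. 114.]
tip case_center 0.8 [ 0.2689 -0.3487  0.021 ] [174. 247.]
tip case_center 0.8 [ 0.3427 -0.5932  0.0199] [107. 311.]
tip case_center 0.7 [ 0.6071 -0.4847  0.0181] [223. 344.]
```

Emit:
{"fn": "move_arm", "kwargs": {"plan": [0, 0, 0, 0, 0, -0.06, 0, 0, 0, 0, 0, 0, -0.117, 0, 0, 0, 0, -0.06, 0, -0.117, 0, 0, 0, 0, -0.12, 0, -0.117, 0, 0, 0, 0, -0.168, 0, -0.117, 0, 0, 0, 0, -0.168, 0, -0.117, 0, 0, 0, 0, -0.168, 0, -0.07, 0, 0, 0, 0, -0.168, 0, -0.022, 0, 0, 0, 0, -0.168, 0, -0.022, 0]}}

```text
clock: 30.88
position: [0.5924, 0.366, 0.3604]
ee_rot: [-0.285, 0.959, -0.001, -0.003]
ft_force: [-0.7, -1.1, -0.0]
grip_width: -0.004
grasp_force: 0.0
```

Emit:
{"fn": "move_arm", "kwargs": {"plan": [0, 0, 0, 0.02, 0, 0, 0, 0, 0, 0, 0.035, 0, 0, 0, 0, 0, 0, 0.05, 0, 0, 0, 0, 0, 0, 0.065, 0, 0, 0, 0, 0, 0, 0.08, 0, 0, 0, 0, 0, 0, 0.095, 0, 0, 0, 0, 0, 0, 0.11, 0, 0, 0, 0, 0, 0, 0.125, 0, 0, 0, 0, 0, 0, 0.14, 0, 0, 0, 0, 0, 0, 0.15, 0, 0, 0]}}

```text
clock: 32.12
position: [0.468, 0.2841, 0.3663]
ee_rot: [-0.285, 0.959, 0.001, 0.002]
ft_force: [-0.6, -0.1, -0.9]
grip_width: -0.001
grasp_force: 0.0
```

Emit:
{"fn": "move_arm", "kwargs": {"plan": [0, 0, 0, 0, 0, -0.04, 0, 0, 0, 0, 0, 0, -0.08, 0, 0, 0, 0, 0, 0, -0.08, 0, 0, 0, 0, 0, 0, -0.08, 0]}}

```text
clock: 32.62
position: [0.468, 0.2844, 0.4443]
ee_rot: [-0.285, 0.959, 0.0, 0.0]
ft_force: [0.1, -0.1, -0.7]
grip_width: -0.001
grasp_force: 0.0
```

Run:
```python
from h import *
o=manip.get_obs(); print(o['position'],o['ft_force'])
for n in ['top','scene','wrist']:
  p,T=cam(n); print(n); tips(p,T,'lid_edge'); tips(p,T,'jar'); tips(p,T,'mug')
```

```text
[0.46804664 0.28435382 0.44428066] [ 0.05099289 -0.14681026 -0.7489222 ]
top
tip lid_edge 0.63 [0.3967 0.2346 0.1262] [186. 281.]
tip jar 0.75 [ 0.6177 -0.089   0.0019] [317. 208.]
tip mug 0.78 [ 8.059e-01  3.350e-02 -8.000e-04] [275. 145.]
scene
tip lid_edge 0.82 [0.3883 0.2285 0.0663] [352. 163.]
tip jar 0.93 [ 0.6131 -0.0861  0.0009] [343. 262.]
tip mug 0.64 [0.803  0.0307 0.0037] [432. 272.]
wrist
tip lid_edge 0.94 [0.3902 0.2286 0.069 ] [313.  85.]
```

Emit:
{"fn": "move_arm", "kwargs": {"plan": [0, 0, 0, 0, 0, 0, 0, 0, 0, 0, 0, 0, 0, 0, 0, 0, 0, 0, 0, 0, 0, 0, 0, 0, 0, 0, 0, 0]}}

```text
clock: 33.72
position: [0.4681, 0.2846, 0.4437]
ee_rot: [-0.285, 0.959, 0.0, 0.0]
ft_force: [0.6, -0.5, 0.9]
grip_width: -0.004
grasp_force: 0.0
```

Run:
```python
from h import *
z=[]
for n in ['top','scene','wrist']:
  p,T=cam(n)
  r=manip.tip_of(p,'lid_edge'); z.append(w(T,r[0]['position'])[2] if r else np.nan)
print(z)
if np.nanmean(z)<.076: print(manip.hand_in())
```

```text
[np.float64(0.0739862280528174), np.float64(0.06573035757129908), np.float64(0.06999489474229825)]
the job is handed in; nothing more can be done
None
```

I packed the order and handed it in at about 34 s, but no verdict came back. By the camera readings, the flacon is in the tray, the tray is flush in the case, and the case lies flat in the parcel. The lid is shut, and the jar and mug haven't moved; I didn't re-check the bottle, but the arm never went near it.

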